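# Caliper an amber sample bottle on the bench gauge

### The arm

A 6-joint arm with a two-finger parallel gripper is mounted at the origin on the work surface. World frame = base frame: x ahead of the robot, y to its left, z up, the work surface at z = 0. Lengths are in mm, angles in rad, forces in N, time in s.
With the tool pointing down it reaches from about 350 to 775 mm from the base axis. Payload 5.5 kg.
Tool frame: the origin (TCP) lies at the very end of the fingers, on their centre line; the grasp point (between the pads) lies 19 mm behind it (manip.tcp_to_grasp is the distance from the TCP to the grasp point, in mm); z points along the fingers, x is the direction in which the jaws open and shut, and the axes are right-handed (so a half turn about z gives the same grasp; the last joint's range is limited). The gripper opens to 85 mm and grips with 20 to 120 N. Pads are 22 mm wide; open, the fingers measure 114 mm over their backs; the gripper's body (76 mm by 85 mm) begins 54 mm behind the grasp point. The pads swing forward as they close: fully open they stand 13 mm farther back than shut.
Start: joints at [1.037, 0.313, 0.046, 1.304, 0, 1.431], TCP at [220.656, 531.021, 231.323] pointing down, gripper open.
Joint ranges: [-2.76, 2.76], [-0.86, 1.69], [-1.03, 1.26], [-2.2, 2.34], [-1.47, 1.5], [-3.14, 3.14]. Speed limits (rad/s): [2.57, 2.57, 3.14, 3.14, 3.14, 3.14].

### API

Orientations are given as a 3x3 rotation matrix whose columns are the frame's x, y, z axes.
In Python, from workcell import read_state, viewer, manip gives the robot as it stands.
- The arm moves only by the shell command python3 -m pendant 'ROWS'. ROWS is JSON, a list that holds one entry, the list of rows, each a list of 7 numbers: the shift along the tool's x, y, z in mm, then the turn, a rotation vector about the tool's x, y, z in degrees, then the opening, from 0 (shut) to 1 (fully open). A call has 1 to 8 rows; each row is the pose to reach, as a shift and turn from the pose commanded when the call began, along the tool's axes at that moment; what a row does not reach only later rows make up. A row lasts 1/8 s, in which the tool goes at most 62.5 mm and 10.7 degrees, less where a joint would pass 70% of its speed; a pose out of reach is approached as far as the arm can. A call with a gripper value outside its range is refused whole. The fingers move at their own pace and stop on an object; the grip force is fixed at half the most. Time passes only in rows, so rows that repeat a pose let the fingers close. It gives the time, the measured TCP pose, the force and the opening at its end, in the units of the state.
- read_state(): the state, without advancing time (a new reading comes with each control period).
- viewer.camera(name): name is "side" or "top"; returns a dict with "image" (384x512x3 uint8, red, green, blue), "K" (3x3 intrinsics, pixels), "D" ([k1, k2, p1, p2, k3] as OpenCV has them; the pictures are not rectified), "view" (4x4, takes a point from world to camera coordinates). Camera axes: x right, y down, z forward; pixel columns grow to the right and rows downward; lengths in mm; the calibration is good to about 2 mm. A picture is of the moment at which its call begins. There is no depth.
- manip.finish_job(): hands the job in, once; it reports no verdict.
The state is a dict: "t": time; "joints": joint angles; "qvel": joint speeds; "tau": joint torques, N m; "tcp_pos": TCP position; "eef_rot": TCP orientation; "wrist_force": force on the tool from outside, world axes, zero at the start; "wrist_torque": the same for the moment, N m; "gripper_width": finger opening in mm.
Only numpy, scipy, OpenCV 4.12 (cv2) and the standard library are available. Lean on these libraries where they do the work, as an engineer would, in place of code of your own. Each camera call takes 0.05 s, during which the arm holds its last target. There are 200 camera calls.

### The job

Check the amber bottle's diameter on the bench caliper: stand it upright on the metal bed between the two jaws, roughly centred across them and without dropping it, then let go of it and slide the blue jaw shut by its orange handle until the bottle presses the spring anvil in and the anvil's white pointer stands in the green band, never going into the red. Let go and leave it like that with the bottle still gripped by the gauge, and do not disturb the white jar and the clear jar that stand near it.

Things in the scene. Friction and masses are not known exactly. Their poses are not given: they have to be found in the camera images.
- bottle: amber glass bottle with a black screw cap, loose, about 0.25 kg, stands on the table. Body a cylinder 58 mm in diameter and 70 mm tall, sloping shoulder to 83 mm, cap 38 mm in diameter from 83 to 110 mm (best gripped there from above). Origin: centre of the underside, z up along the bottle.
- gauge: bench caliper, fixed. Aluminium bed 340 mm long (x -160 to +180 mm), 120 wide, top 12 mm above the table: the bottle stands there. Origin: table level, on the measuring line; x along that line (the way the blue jaw slides shut, towards the anvil), y across, z up. Grey scale housing at x 132 to 178, top at z 70. Both jaws have upright flat steel faces 56 mm wide, z 14 to 72, square to x
- jaw (a joint): travel of the blue sliding jaw along gauge x, m: 0 wide open, grows towards the anvil, stop at 0.120; starts at 0 to 0.030. Its steel face lies at gauge x = -30 mm + travel. Slides with 7 N of friction (no spring), stays where left. Its blue foot, 126 mm wide, reaches from 12 to 95 mm behind the face, top 30 mm above the table
- jaw_face (a point): centre of the sliding jaw's steel face on the measuring line, 43 mm above the table; axes as the gauge's (x points to the anvil). The bottle touches it when its axis is 29 mm ahead of this point
- jaw_handle (a point): grip point on the orange upright handle of the sliding jaw, 75 mm behind its face, 80 mm above the table; the handle is a square post 26 mm along the slide by 24 mm across, from 30 to 96 mm above the table; axes as the gauge's
- anvil (a joint): how far the spring anvil (steel jaw at the grey housing) is pressed in along gauge x, m: 0 free (face at gauge x = +100 mm), stop at 0.016. Spring 0.4 N per mm. Its white pointer moves with it over the scale: yellow below 0.003, green 0.003 to 0.013, red above. With the bottle gripped, jaw travel = 0.072 + anvil travel
- anvil_face (a point): centre of the anvil's steel face on the measuring line, 43 mm above the table; moves with the anvil; axes as the gauge's
- white_jar: white plastic jar, 66 mm in diameter, 60 mm tall, loose bystander; origin: centre of the underside
- clear_jar: clear glass jar with a blue lid, 60 mm in diameter, 58 mm tall, loose bystander; origin: centre of the underside

How it is judged (in metres and radians):
On the way:
1. the bottle stands upright on the bed between the jaws, let go of, the anvil not pressed in yet (angle between bottle's own z axis and vertical below 0.1 rad and z of bottle in the frame of gauge between 0.009 and 0.017 m and y of bottle in the frame of gauge between -0.022 and 0.022 m and x of bottle in the frame of jaw_face above 0.026 m and x of bottle in the frame of anvil_face below -0.026 m and contact force between the fingers and bottle below 0.1 N and value of joint anvil below 0.0025 m), for 0.2 s.
At the end, for the whole second after the job is handed in: the bottle stands upright on the bed (within 0.1 rad, underside 9 to 17 mm above the table), its axis within 22 mm of the measuring line, still and let go of, touched by both jaw faces (its axis 26 to 32 mm from each), with the anvil pressed in 3 to 13 mm (pointer in the green) and the jaw at rest (angle between bottle's own z axis and vertical below 0.1 rad and z of bottle in the frame of gauge between 0.009 and 0.017 m and y of bottle in the frame of gauge between -0.022 and 0.022 m and x of bottle in the frame of jaw_face between 0.026 and 0.032 m and x of bottle in the frame of anvil_face between -0.032 and -0.026 m and contact force between the fingers and bottle below 0.1 N and value of joint anvil between 0.003 and 0.013 m and linear speed of bottle below 0.01 m/s and velocity of joint jaw between -0.003 and 0.003 m/s).
It fails at once if the anvil is pressed into the red (over 13.5 mm) (value of joint anvil above 0.0135 m).
It fails at once if the bottle is dropped or knocked flying (over 0.6 m/s while not held) (linear speed of bottle above 0.6 m/s and contact force between the fingers and bottle below 0.1 N).
It fails at once if the bottle is tipped over (angle between bottle's own z axis and vertical above 0.9 rad).
It fails at once if the white or the clear jar is moved more than 30 mm (distance of any of white_jar, clear_jar from where it was at the start of the episode above 0.03 m).
It also fails if it takes over 51 s, if anything falls off the work surface, if the arm or the gripper's body presses on something with over 40 N, if the wrist force passes 120 N, or if a joint passes its speed limit or range.

## Working session

There is one attempt and no reset: what is moved stays moved. The work goes in short steps, Python scripts to look and compute and a shell command to move; the robot and the scene stay as the last step left them, time stands still between calls to the robot, and variables do not carry over. Pictures are saved under pics/ and viewed, on a budget of 10 in all, crops included, one or two more only if the job needs it, and the job is handed in when it is done.

```bash
mkdir -p pics
cat > h.py <<'E'
import numpy as np, cv2
from workcell import read_state, viewer, manip
def snap(n,f):
    c=viewer.camera(n); cv2.imwrite('pics/'+f,np.ascontiguousarray(c['image'][:,:,::-1])); 
    return c
def ray(c,u,v):
    p=cv2.undistortPoints(np.array([[[u,v]]],float),np.array(c['K'],float),np.array(c['D'],float))[0,0]
    V=np.array(c['view'],float);R=V[:3,:3];t=V[:3,3]
    return -R.T@t, R.T@np.array([p[0],p[1],1])
def atz(c,u,v,z):
    o,d=ray(c,u,v); return o+d*(z-o[2])/d[2]
def proj(c,P):
    V=np.array(c['view'],float)
    return cv2.projectPoints(np.array(P,float).reshape(-1,1,3),cv2.Rodrigues(V[:3,:3])[0],V[:3,3],np.array(c['K'],float),np.array(c['D'],float))[0][:,0]
E
python3 - <<'E'
from h import *
import pickle
d={}
for n in('top','side'): d[n]=snap(n,n+'0.png'); print(n,ray(d[n],256,192))
pickle.dump(d,open('c0.pkl','wb'))
s=read_state();print(s['t'],s['tcp_pos'],s['eef_rot'],s['gripper_width'])
E
```

```text
top (array([ 430.2518975 ,  -22.52686594, 1173.57854519]), array([ 0.1135534 , -0.01573456, -0.99363956]))
side (array([203.49614343, 464.57200269, 562.43034919]), array([ 0.41425195, -0.66660604, -0.61983606]))
0.1 [220.39697211 530.61730463 230.50496502] [[ 3.83680862e-01  9.23465373e-01 -8.37206620e-04]
 [ 9.23464404e-01 -3.83681693e-01 -1.36098998e-03]
 [-1.57804797e-03 -2.50944704e-04 -9.99998723e-01]] 85.68697257155917
```

View pics/top0.png

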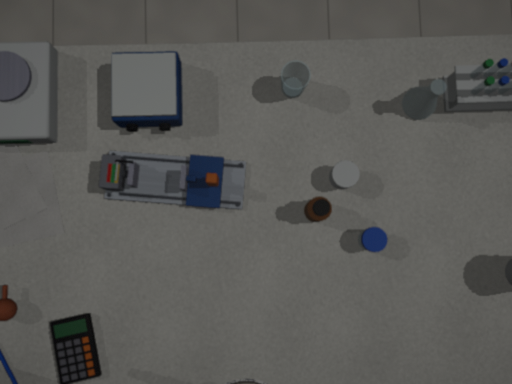

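View pics/side0.png

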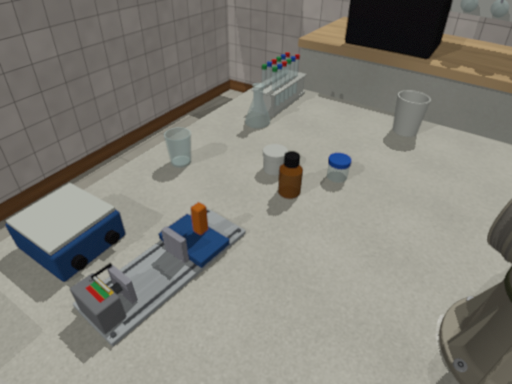

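Top view: the gauge lies along world y, with the anvil at the left near (115,173) and the orange handle at (211,179). The bottle cap is at about (320,207), the white jar at (345,175) and the blue lid at (374,239). I'll segment these for precision.

Run:
```python
from h import *
import pickle
d=pickle.load(open('c0.pkl','rb'))
c=d['top'];im=np.ascontiguousarray(c['image'][:,:,::-1])
cv2.imwrite('pics/crop0.png',cv2.resize(im[135:260,90:400],None,fx=2.5,fy=2.5,interpolation=cv2.INTER_CUBIC))
for n in d:
    c=d[n];im=np.ascontiguousarray(c['image'][:,:,::-1]);hsv=cv2.cvtColor(im,cv2.COLOR_BGR2HSV)
    def blob(lo,hi,nm,z):
        m=cv2.inRange(hsv,lo,hi);k,l,s,ce=cv2.connectedComponentsWithStats(m)
        for i in range(1,k):
            if s[i,4]>25 : print(n,nm,s[i],ce[i].round(1),atz(c,*ce[i],z).round(1))
    blob((5,170,140),(20,255,255),'orange',96)
    blob((110,150,100),(130,255,255),'blue',58)
    blob((3,120,30),(20,255,130),'amber',40)
    blob((0,0,0),(180,255,40),'dark',110)
```

```text
top amber [109 164   3  18  27] [110.  173.4] [614.6 309.4  40. ]
top amber [206 173  12  13 134] [211.6 178.6] [595.2  65.8  40. ]
top amber [306 198  25  23 192] [314.8 210.9] [ 510.1 -180.4   40. ]
top amber [  0 285  17  35 347] [  6.4 306.2] [308.6 548.3  40. ]
top amber [ 81 336  15  41 306] [ 87.9 356.1] [188.6 359.6  40. ]
top dark [114 120  67  12 514] [148.  124.1] [714.6 202.5 110. ]
top dark [  0 140  52   4 160] [ 24.7 141.5] [681.1 479.9 110. ]
top dark [103 157  30  34 224] [121.2 174.7] [599.6 263.9 110. ]
top dark [187 179  12   8  42] [192.7 182.4] [577.7 103.  110. ]
top dark [202 182  15   5  30] [207.7 184.9] [571.1  69.3 110. ]
top dark [312 199  18  17 239] [320.6 207.3] [ 513.1 -184.1  110. ]
top dark [305 205  11  16  44] [307.9 214.2] [ 498.1 -154.7  110. ]
top dark [  50  314   51   70 1692] [ 74.8 349.8] [217.9 364.4 110. ]
side orange [192 203  13   9  72] [197.8 207.1] [584.9  65.6  96. ]
side amber [   0   80  252  141 3013] [108.9 151. ] [981.7 -30.   40. ]
side amber [279 164  23  34 660] [289.5 180.9] [ 508.1 -178.3   40. ]
side amber [191 208  17  27 319] [199.4 221. ] [599.4  50.7  40. ]
side dark [ 346    0  106   59 4923] [398.   24.7] [  643.  -1644.3   110. ]
side dark [284 152  15  16 194] [291.4 159.6] [ 502.1 -166.2  110. ]
side dark [104 230  16  15 168] [111.6 236.8] [648.2 221.4 110. ]
side dark [ 71 254  17  16 197] [ 78.8 261.8] [648.2 289.6 110. ]
side dark [ 92 265  19  12  30] [102.  269.8] [603.3 279.3 110. ]
side dark [505 273   7  28  85] [507.8 287.6] [ 44.2 -34.  110. ]
```

View pics/crop0.png

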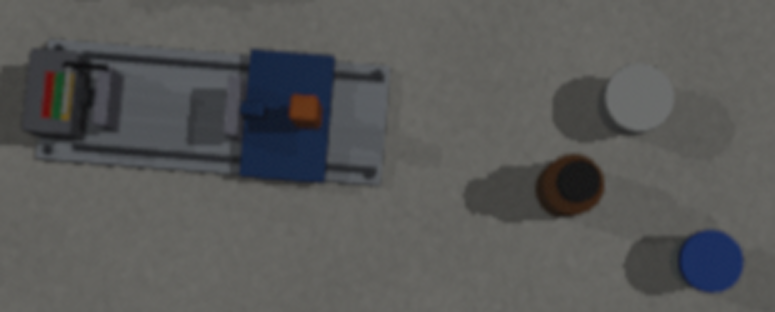

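Run:
```python
from h import *
import pickle
from scipy.optimize import least_squares as LS
d=pickle.load(open('c0.pkl','rb'));T=d['top'];S=d['side']
f=lambda u,v:((u+.5)/2.5-.5+90,(v+.5)/2.5-.5+135)
G=np.array([(180,60),(-160,60),(-160,-60),(180,-60)],float)
pix=np.array([f(34,160),f(381,184),f(387,68),f(38,42)])
W=np.array([atz(T,*p,12)[:2] for p in pix]);print('corners',W.round(1))
def tf(p,g): c,s=np.cos(p[2]),np.sin(p[2]); return g@np.array([[c,s],[-s,c]])+p[:2]
r=LS(lambda p:(tf(p,G)-W).ravel(),[590,130,1.57],x_scale=[1,1,.01]);print('gauge',r.x,r.fun.round(1))
p=r.x
# handle top (z 96) in both -> gauge coords
def inv(p,w): c,s=np.cos(p[2]),np.sin(p[2]); return (w-p[:2])@np.array([[c,-s],[s,c]])
for c,uv,z in((T,(211.6,178.6),92),(T,f(305,107),96),(S,(197.8,207.1),96)): print('handle',inv(p,atz(c,*uv,z)[:2]).round(1))
def cyl(x,y,r,z0,z1):
    a=np.linspace(0,2*np.pi,60);return np.array([(x+r*np.cos(t),y+r*np.sin(t),z) for z in(z0,z1) for t in a])
def cen(c,P):
    h=cv2.convexHull(proj(c,P).astype(np.float32));m=cv2.moments(h);return np.array([m['m10'],m['m01']])/m['m00']
for nm,args in(('cap',(19,83,110)),):
    for cc in(((T,(320.6,207.3)),),((S,(291.4,159.6)),),((T,(320.6,207.3)),(S,(291.4,159.6)))):
        q=LS(lambda q:np.concatenate([cen(c,cyl(*q,*args))-o for c,o in cc]),[510,-180]);print(nm,q.x.round(1),q.fun.round(1))
q=q.x
print('jars',atz(T,*f(639,98),60).round(1),atz(T,*f(711,261),58).round(1))
# overlay
for n in d:
    c=d[n];im=cv2.resize(np.ascontiguousarray(c['image'][:,:,::-1]),None,fx=2,fy=2,interpolation=cv2.INTER_CUBIC)
    dr=lambda P,col:cv2.polylines(im,[np.int32(proj(c,P)*2+.5)],True,col,1)
    for z,col in((12,(0,255,255)),): dr(np.c_[tf(p,G),np.full(4,z)],col)
    dr(np.c_[tf(p,np.array([(132,-20),(178,-20),(178,20),(132,20)],float)),np.full(4,70)],(255,0,255))
    for z in(83,110): dr(cyl(*q,19,z,z)[:60],(0,255,0))
    for z in(0,70): dr(cyl(*q,29,z,z)[:60],(255,255,0))
    a=(im[240:560,160:800] if n=='top' else im[220:700,100:740]);cv2.imwrite(f'pics/ov_{n}.png',a)
a,b=cv2.imread('pics/ov_top.png'),cv2.imread('pics/ov_side.png')
cv2.imwrite('pics/ov.png',cv2.resize(np.vstack([a,b]),None,fx=.75,fy=.75))
```

```text
corners [[557.  334.1]
 [523.6  -5.5]
 [639.  -14.6]
 [674.3 330.1]]
gauge [597.51951329 151.07990743   1.47546476] [-2.   1.8 -1.1  3.1  3.   0.7  0.  -5.6]
handle [-89.9   1.2]
handle [-90.3  -0.8]
handle [-86.2   4.4]
cap [ 513.9 -185.7] [-0. -0.]
cap [ 511.2 -185.2] [0. 0.]
cap [ 513.2 -185.5] [-0.1  0.3 -0.7 -0.3]
jars [ 594.8 -253.6   60. ] [ 438.6 -314.2   58. ]
```

View pics/ov.png

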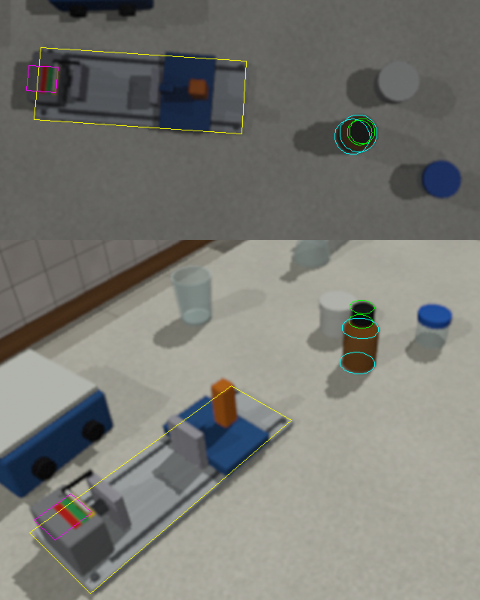

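The overlay fits: bottle axis is about (513,-185.5), gauge origin about (597.5,151) with yaw 1.475, and the handle is near gauge x -89, so travel is about 15 mm. I'll swing over towards the bottle and turn so the jaws open across the gauge.

```bash
python3 -m pendant '[[[-20,20,0,0,0,5,1],[-60,60,0,0,0,14,1],[-100,100,0,0,0,24,1],[-140,140,0,0,0,34,1],[-180,180,0,0,0,44,1],[-220,220,0,0,0,54,1],[-260,260,0,0,0,64,1],[-300,300,0,0,0,72.9,1]]]'
cat > g.py <<'E'
import sys
from h import *
s=read_state();R=np.array(s['eef_rot'])
t=np.array([float(a) for a in sys.argv[1:4]])
print(s['t'],'tcp',np.round(s['tcp_pos'],1),'xang',np.degrees(np.arctan2(R[1,0],R[0,0])).round(2),'w',round(s['gripper_width'],1),'F',np.round(s['wrist_force'],1))
print('tool delta',(R.T@(t-s['tcp_pos'])).round(1))
E
python3 g.py 513.2 -185.5 140
```

```text
t: 1.1
tcp_pos: [382.8, 137.1, 231.2]
eef_rot: [[0.995, -0.1, 0.0], [-0.1, -0.995, 0.0], [0.0, -0.0, -1.0]]
wrist_force: [1.4, 0.2, -0.7]
gripper_width: 85.3
1.1 tcp [382.8 137.1 231.2] xang -5.76 w 85.3 F [ 1.4  0.2 -0.7]
tool delta [162.1 307.9  91.1]
```

```bash
python3 -m pendant '[[[23,44,8,0,0,0,1],[46,88,25,0,0,0,1],[70,132,40,0,0,0,1],[93,176,55,0,0,0,1],[116,220,70,0,0,0,1],[139,264,80,0,0,0,1],[155,295,88,0,0,0,1],[162,308,91,0,0,0,1]]]'; python3 g.py 513.2 -185.5 80
python3 - <<'E'
from h import *
a=snap('top','t1.png');b=snap('side','s1.png')
g=lambda c,x,y,w,h:cv2.resize(np.ascontiguousarray(c['image'][y:y+h,x:x+w,::-1]),(480,300),interpolation=cv2.INTER_CUBIC)
cv2.imwrite('pics/c1.png',np.vstack([g(a,250,140,160,100),g(b,220,90,160,100+0)]))
E
```

```text
t: 2.1
tcp_pos: [514.5, -184.7, 139.1]
eef_rot: [[0.995, -0.097, -0.001], [-0.097, -0.995, 0.001], [-0.001, -0.001, -1.0]]
wrist_force: [-0.1, 0.9, 0.2]
gripper_width: 85.5
2.1 tcp [ 514.5 -184.7  139.1] xang -5.58 w 85.5 F [-0.1  0.9  0.2]
tool delta [-1.1  0.9 59.1]
```

View pics/c1.png

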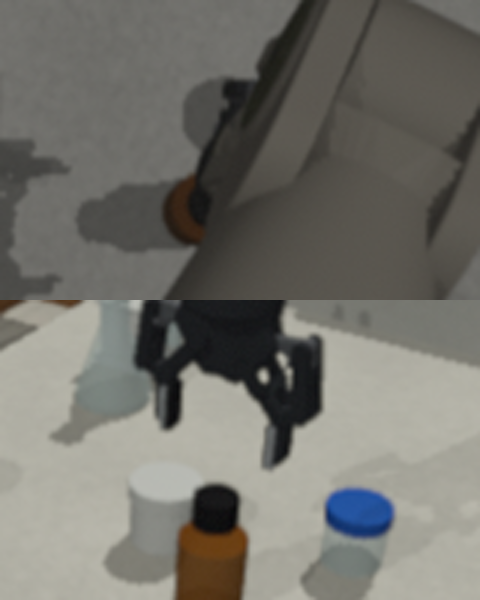

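The open fingers straddle the cap, with its top at crop pixel (215,495) in the side view and the finger tips on either side. Next I descend and grip.

```bash
python3 -m pendant '[[[-1,1,15,0,0,0,1],[-1,1,35,0,0,0,1],[-1,1,52,0,0,0,1],[-1,1,59,0,0,0,1],[-1,1,59,0,0,0,0.3],[-1,1,59,0,0,0,0.2],[-1,1,59,0,0,0,0.2],[-1,1,59,0,0,0,0.2]]]'; python3 -m pendant '[[[0,0,0,0,0,0,0.2],[0,0,0,0,0,0,0.2],[0,0,-5,0,0,0,0.2],[0,0,-25,0,0,0,0.2],[0,0,-55,0,0,0,0.2],[0,0,-85,0,0,0,0.2],[0,0,-105,0,0,0,0.2],[0,0,-110,0,0,0,0.2]]]'
python3 g.py 601.8 195.8 180
python3 - <<'E'
from h import *
b=snap('side','s2.png')
cv2.imwrite('pics/c2.png',cv2.resize(np.ascontiguousarray(b['image'][60:260,180:420,::-1]),None,fx=2.5,fy=2.5))
E
```

```text
t: 3.2
tcp_pos: [514.3, -184.5, 82.4]
eef_rot: [[0.995, -0.095, 0.002], [-0.095, -0.995, -0.001], [0.002, 0.001, -1.0]]
wrist_force: [0.8, 0.7, 4.4]
gripper_width: 36.3
t: 4.2
tcp_pos: [513.7, -184.3, 192.2]
eef_rot: [[0.995, -0.095, 0.001], [-0.095, -0.995, -0.001], [0.001, 0.0, -1.0]]
wrist_force: [1.2, 0.6, -2.1]
gripper_width: 36.5
4.2 tcp [ 513.7 -184.3  192.2] xang -5.47 w 36.5 F [ 1.2  0.6 -2.1]
tool delta [  51.4 -386.8   12.1]
```

View pics/c2.png

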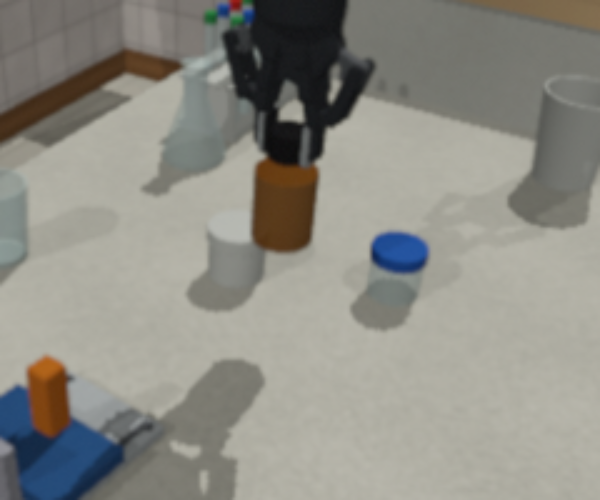

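The bottle is held clear and upright. Now I carry it over the bed, raised enough to pass the handle.

```bash
python3 -m pendant '[[[3,-20,-6,0,0,0,0.2],[8,-60,-15,0,0,0,0.2],[14,-105,-22,0,0,0,0.2],[20,-150,-25,0,0,0,0.2],[26,-195,-25,0,0,0,0.2],[32,-240,-25,0,0,0,0.2],[38,-285,-25,0,0,0,0.2],[43,-325,-25,0,0,0,0.2]]]'; python3 -m pendant '[[[4,-30,0,0,0,0,0.2],[7,-50,0,0,0,0,0.2],[8,-59,15,0,0,0,0.2],[8,-60,40,0,0,0,0.2],[8,-60,65,0,0,0,0.2],[8,-60,75,0,0,0,0.2],[8,-60,75,0,0,0,0.2],[8,-60,75,0,0,0,0.2]]]'
python3 g.py 601.6 193.9 94
python3 - <<'E'
from h import *
a=snap('top','t3.png');b=snap('side','s3.png')
cv2.imwrite('pics/c3.png',np.vstack([cv2.resize(np.ascontiguousarray(a['image'][120:240,80:280,::-1]),(500,300)),cv2.resize(np.ascontiguousarray(b['image'][170:340,50:305,::-1]),(450,300)).copy().__class__ and cv2.resize(np.ascontiguousarray(b['image'][180:333,50:305,::-1]),(500,300))]))
E
```

```text
t: 5.25
tcp_pos: [586.3, 138.1, 215.0]
eef_rot: [[0.996, -0.094, -0.002], [-0.094, -0.996, 0.0], [-0.002, -0.0, -1.0]]
wrist_force: [1.1, -0.2, -2.0]
gripper_width: 36.5
t: 6.25
tcp_pos: [601.5, 194.1, 142.3]
eef_rot: [[0.995, -0.096, 0.002], [-0.096, -0.995, 0.0], [0.001, -0.0, -1.0]]
wrist_force: [-0.7, -0.3, -2.1]
gripper_width: 36.3
6.25 tcp [601.5 194.1 142.3] xang -5.49 w 36.3 F [-0.7 -0.3 -2.1]
tool delta [ 0.1  0.2 48.3]
```

View pics/c3.png

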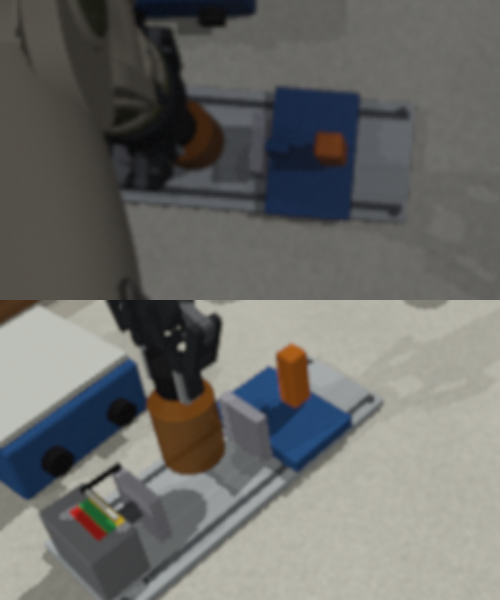

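The bottle hangs centred above the bed between the jaw plates (side crop: bottle base at (190,460), plates at (245,425) and (140,505)). I'll lower it gently.

```bash
python3 -m pendant '[[[0,0,8,0,0,0,0.2],[0,0,20,0,0,0,0.2],[0,0,31,0,0,0,0.2],[0,0,38,0,0,0,0.2],[0,0,41,0,0,0,0.2],[0,0,43,0,0,0,0.2],[0,0,43,0,0,0,0.2],[0,0,43,0,0,0,0.2]]]'; python3 -m pendant '[[[0,0,0.7,0,0,0,0.2],[0,0,1.4,0,0,0,0.2],[0,0,2,0,0,0,0.2],[0,0,2,0,0,0,0.2]]]'
```

```text
t: 7.35
tcp_pos: [601.1, 194.4, 98.7]
eef_rot: [[0.995, -0.095, 0.001], [-0.095, -0.995, 0.0], [0.001, -0.0, -1.0]]
wrist_force: [0.2, 0.2, -2.9]
gripper_width: 36.3
t: 7.85
tcp_pos: [600.8, 194.3, 96.2]
eef_rot: [[0.995, -0.095, -0.0], [-0.095, -0.995, 0.0], [-0.0, -0.0, -1.0]]
wrist_force: [1.1, -0.1, -2.8]
gripper_width: 36.3
```

```bash
python3 -m pendant '[[[0,0,0.5,0,0,0,0.2],[0,0,1,0,0,0,0.2],[0,0,1,0,0,0,0.2]]]';python3 -m pendant '[[[0,0,0.5,0,0,0,0.2],[0,0,1,0,0,0,0.2],[0,0,1,0,0,0,0.2]]]'
```

```text
t: 8.22
tcp_pos: [600.8, 194.3, 95.3]
eef_rot: [[0.995, -0.095, -0.0], [-0.095, -0.995, 0.0], [-0.0, -0.0, -1.0]]
wrist_force: [-0.3, -0.4, -2.8]
gripper_width: 36.2
t: 8.6
tcp_pos: [600.9, 194.4, 94.4]
eef_rot: [[0.995, -0.095, 0.0], [-0.095, -0.995, 0.0], [0.0, -0.0, -1.0]]
wrist_force: [0.1, -0.1, -1.4]
gripper_width: 36.2
```

```bash
python3 -m pendant '[[[0,0,0.4,0,0,0,0.2],[0,0,0.7,0,0,0,0.2],[0,0,0.7,0,0,0,0.2]]]'
```

```text
t: 8.98
tcp_pos: [600.9, 194.4, 94.3]
eef_rot: [[0.995, -0.095, 0.001], [-0.095, -0.995, 0.0], [0.001, -0.0, -1.0]]
wrist_force: [-2.2, 0.9, 5.9]
gripper_width: 36.3
```

It has seated. Release and lift straight up.

```bash
python3 -m pendant '[[[0,0,0,0,0,0,0.6],[0,0,0,0,0,0,0.8],[0,0,0,0,0,0,0.8],[0,0,-10,0,0,0,0.8],[0,0,-35,0,0,0,0.8],[0,0,-65,0,0,0,0.8],[0,0,-95,0,0,0,0.8],[0,0,-105,0,0,0,0.8]]]'
python3 -m pendant '[[[0,15,0,0,0,0,0.8],[0,50,0,0,0,0,0.8],[0,90,0,0,0,0,0.8],[0,115,0,0,0,0,0.8],[0,120,0,0,0,0,0.8],[0,120,0,0,0,0,0.8]]]'
python3 g.py 589.1 62.5 140
python3 - <<'E'
from h import *
a=snap('top','t4.png');b=snap('side','s4.png')
cv2.imwrite('pics/c4.png',np.vstack([cv2.resize(np.ascontiguousarray(c['image'][y:y+120,x:x+200,::-1]),(500,300),interpolation=cv2.INTER_CUBIC) for c,x,y in((a,80,120),(b,60,200))]))
E
```

```text
t: 9.98
tcp_pos: [602.1, 194.6, 201.5]
eef_rot: [[0.995, -0.095, 0.004], [-0.095, -0.995, 0.001], [0.004, -0.001, -1.0]]
wrist_force: [-0.1, -0.1, -0.0]
gripper_width: 68.6
t: 10.72
tcp_pos: [588.9, 74.4, 197.6]
eef_rot: [[0.995, -0.096, -0.002], [-0.096, -0.995, 0.0], [-0.002, -0.0, -1.0]]
wrist_force: [0.6, -0.7, -0.3]
gripper_width: 68.1
10.725 tcp [588.9  74.4 197.6] xang -5.52 w 68.1 F [ 0.6 -0.7 -0.3]
tool delta [ 1.5 11.9 57.6]
```

View pics/c4.png

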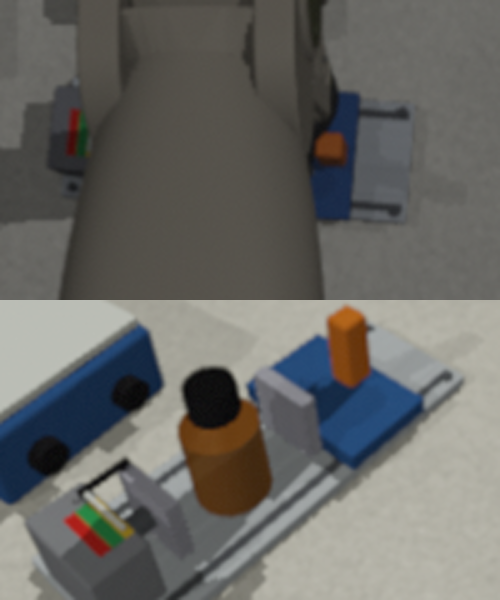

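The bottle stands free and upright on the bed between the plates (base at crop (235,505)). The pointer is still at the yellow/white end, near (105,510). Next I go down onto the handle.

```bash
python3 -m pendant '[[[0.5,8,8,0,0,0,0.8],[1,12,30,0,0,0,0.8],[1,12,60,0,0,0,0.8],[1,12,90,0,0,0,0.8],[1,12,115,0,0,0,0.8],[1,12,130,0,0,0,0.8],[1,12,134,0,0,0,0.8],[1,12,134,0,0,0,0.8]]]'
python3 -m pendant '[[[0,0,0,0,0,0,0.4],[0,0,0,0,0,0,0.1],[0,0,0,0,0,0,0.1],[0,0,0,0,0,0,0.1],[0,0,0,0,0,0,0.1]]]'
python3 g.py 589 62 61
```

```text
t: 11.82
tcp_pos: [589.6, 62.9, 65.0]
eef_rot: [[0.995, -0.095, 0.001], [-0.095, -0.995, 0.0], [0.001, -0.0, -1.0]]
wrist_force: [0.8, 0.8, 0.7]
gripper_width: 68.1
t: 12.45
tcp_pos: [589.6, 62.9, 65.5]
eef_rot: [[0.995, -0.096, 0.001], [-0.096, -0.995, 0.0], [0.001, -0.0, -1.0]]
wrist_force: [-1.8, 1.0, 6.0]
gripper_width: 23.3
12.45 tcp [589.6  62.9  65.5] xang -5.49 w 23.3 F [-1.8  1.   6. ]
tool delta [-0.5  0.9  4.5]
```

The handle is gripped. I slide the jaw 50 mm, slowly after the expected bottle contact at about 28 mm, then look.

```bash
python3 -m pendant '[[[0,-3,0,0,0,0,0.1],[0,-8,0,0,0,0,0.1],[0,-13,0,0,0,0,0.1],[0,-17,0,0,0,0,0.1],[0,-20,0,0,0,0,0.1],[0,-23,0,0,0,0,0.1],[0,-26,0,0,0,0,0.1],[0,-29,0,0,0,0,0.1]]]'
python3 -m pendant '[[[0,-3,0,0,0,0,0.1],[0,-6,0,0,0,0,0.1],[0,-9,0,0,0,0,0.1],[0,-12,0,0,0,0,0.1],[0,-15,0,0,0,0,0.1],[0,-18,0,0,0,0,0.1],[0,-20,0,0,0,0,0.1],[0,-20,0,0,0,0,0.1]]]'
python3 - <<'E'
from h import *
b=snap('side','s5.png')
cv2.imwrite('pics/c5.png',cv2.resize(np.ascontiguousarray(b['image'][210:350,55:225,::-1]),None,fx=4,fy=4,interpolation=cv2.INTER_CUBIC))
E
```

```text
t: 13.45
tcp_pos: [592.5, 89.5, 65.5]
eef_rot: [[0.995, -0.097, 0.001], [-0.097, -0.995, -0.004], [0.001, 0.004, -1.0]]
wrist_force: [-1.6, -8.9, 5.7]
gripper_width: 23.1
t: 14.45
tcp_pos: [594.6, 109.4, 65.6]
eef_rot: [[0.995, -0.097, 0.001], [-0.097, -0.995, -0.004], [0.002, 0.004, -1.0]]
wrist_force: [-1.8, -7.9, 6.4]
gripper_width: 23.4
```

View pics/c5.png

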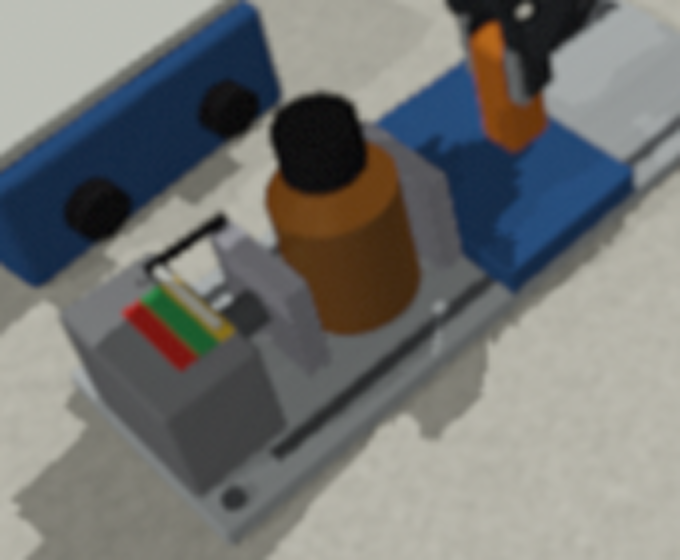

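The bottle is against the blue jaw's plate, a few mm short of the anvil plate (crop (320,300)), with the pointer still off the green. I'll read the pointer numerically along the scale from here on.

```bash
cat > p.py <<'E'
from h import *
import sys
b=snap('side',sys.argv[1]); im=np.ascontiguousarray(b['image'])
o=atz(b,101.1,288.7,71); e=np.array([.0952,.9955,0])
L=cv2.cvtColor(im,cv2.COLOR_RGB2HSV)
s=''
for k in range(-16,17):
    u,v=proj(b,o+e*k)[0]; px=cv2.remap(im,np.float32([[u]]),np.float32([[v]]),cv2.INTER_LINEAR)[0,0]
    h,sa,va=cv2.cvtColor(px[None,None],cv2.COLOR_RGB2HSV)[0,0]
    n='w' if sa<110 and va>130 else '-' if sa<90 else 'R' if h<12 or h>165 else 'Y' if h<38 else 'G'
    s+=n; print(k,px,n,end='; ')
print('\n',s)
E
python3 p.py s6.png
python3 -m pendant '[[[0,-2,0,0,0,0,0.1],[0,-4,0,0,0,0,0.1],[0,-6,0,0,0,0,0.1],[0,-8,0,0,0,0,0.1],[0,-10,0,0,0,0,0.1],[0,-11,0,0,0,0,0.1],[0,-11,0,0,0,0,0.1],[0,-11,0,0,0,0,0.1]]]'
python3 p.py s7.png
```

```text
-16 [82 85 86] -; -15 [80 82 83] -; -14 [81 84 85] -; -13 [79 83 84] -; -12 [77 80 81] -; -11 [79 80 77] -; -10 [85 81 68] -; -9 [97 90 69] -; -8 [114 108  85] -; -7 [126 123 106] -; -6 [131 129 116] w; -5 [132 130 114] w; -4 [128 124  99] -; -3 [113 114  73] Y; -2 [ 92 103  50] Y; -1 [64 96 44] G; 0 [40 92 44] G; 1 [29 91 45] G; 2 [27 91 46] G; 3 [27 91 46] G; 4 [28 92 47] G; 5 [32 91 46] G; 6 [42 88 45] G; 7 [66 78 39] G; 8 [92 62 32] Y; 9 [109  43  25] R; 10 [118  29  19] R; 11 [121  23  18] R; 12 [121  21  18] R; 13 [121  20  17] R; 14 [121  22  18] R; 15 [119  27  24] R; 16 [113  41  39] R; 
 ----------ww-YYGGGGGGGGGYRRRRRRRR
t: 15.55
tcp_pos: [595.7, 119.7, 65.5]
eef_rot: [[0.995, -0.098, 0.001], [-0.098, -0.995, -0.005], [0.002, 0.005, -1.0]]
wrist_force: [-2.2, -9.4, 4.7]
gripper_width: 23.2
-16 [82 84 86] -; -15 [80 82 84] -; -14 [80 83 84] -; -13 [79 82 83] -; -12 [79 81 81] -; -11 [83 82 78] -; -10 [91 84 66] -; -9 [104  90  49] Y; -8 [117  98  35] Y; -7 [123 101  25] Y; -6 [120 100  29] Y; -5 [120 102  45] Y; -4 [122 109  71] Y; -3 [126 119  97] -; -2 [129 128 118] -; -1 [124 128 119] -; 0 [112 123 110] -; 1 [ 88 112  90] -; 2 [ 60 101  68] G; 3 [39 94 52] G; 4 [29 92 46] G; 5 [31 91 45] G; 6 [42 88 45] G; 7 [67 78 39] G; 8 [93 63 33] Y; 9 [109  43  25] R; 10 [118  29  19] R; 11 [121  22  16] R; 12 [121  21  17] R; 13 [121  20  16] R; 14 [121  21  17] R; 15 [119  28  24] R; 16 [113  41  39] R; 
 -------YYYYYY-----GGGGGGYRRRRRRRR
```

The pointer is now about 3.5–4 mm in, just inside the green. Another 4.5 mm should bring it to mid-band.

```bash
python3 -m pendant '[[[0,-1,0,0,0,0,0.1],[0,-2,0,0,0,0,0.1],[0,-3,0,0,0,0,0.1],[0,-4,0,0,0,0,0.1],[0,-4.5,0,0,0,0,0.1],[0,-4.5,0,0,0,0,0.1],[0,-4.5,0,0,0,0,0.1]]]'
python3 p.py s8.png | tail -1
```

```text
t: 16.48
tcp_pos: [596.1, 123.6, 65.6]
eef_rot: [[0.995, -0.098, 0.001], [-0.098, -0.995, -0.006], [0.002, 0.006, -1.0]]
wrist_force: [-0.6, -11.6, 6.3]
gripper_width: 23.3
 -------YYYYYYYYG------GGYRRRRRRRR
```

Mid-green. Release the handle and lift away.

```bash
python3 -m pendant '[[[0,0,0,0,0,0,0.4],[0,0,0,0,0,0,0.8],[0,0,0,0,0,0,0.8],[0,0,0,0,0,0,0.8],[0,0,-15,0,0,0,0.8],[0,0,-45,0,0,0,0.8],[0,0,-85,0,0,0,0.8],[0,0,-120,0,0,0,0.8]]]'
python3 -m pendant '[[[0,20,-10,0,0,0,0.8],[0,60,-10,0,0,0,0.8],[0,110,-10,0,0,0,0.8],[0,160,-10,0,0,0,0.8],[0,190,-10,0,0,0,0.8],[0,200,-10,0,0,0,0.8],[0,200,-10,0,0,0,0.8]]]'
python3 p.py s9.png | tail -1
python3 - <<'E'
from h import *
a=snap('top','t9.png');b=cv2.imread('pics/s9.png')
cv2.imwrite('pics/c9.png',np.vstack([cv2.resize(x,(540,290),interpolation=cv2.INTER_CUBIC) for x in(np.ascontiguousarray(a['image'][120:270,80:400,::-1]),b[140:340,50:370])]))
E
```

```text
t: 17.52
tcp_pos: [595.7, 127.2, 187.3]
eef_rot: [[0.995, -0.095, 0.002], [-0.095, -0.995, 0.0], [0.002, -0.0, -1.0]]
wrist_force: [0.9, -0.5, 0.1]
gripper_width: 68.0
t: 18.4
tcp_pos: [576.0, -72.6, 194.3]
eef_rot: [[0.995, -0.097, -0.001], [-0.097, -0.995, 0.001], [-0.001, -0.0, -1.0]]
wrist_force: [-0.9, 0.2, 0.2]
gripper_width: 68.5
 -------YYYYYYYYG-wwww--YRRRRRRRRR
```

View pics/c9.png

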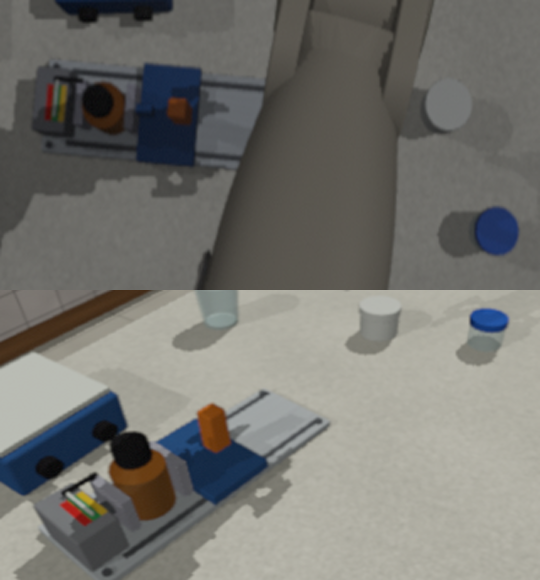

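The bottle is upright between both plates, the pointer is in mid-green with free yellow on one side and red on the other, and the jars haven't moved. Handing in.

```bash
python3 -c "
from h import *
manip.finish_job()"
```

```text
the job is handed in; nothing more can be done
```

I stood the amber bottle on the bed between the jaws, let go of it, and slid the blue jaw shut by its handle until the pointer was in the green. Then I released the handle, moved the arm clear and handed the job in at about 18.5 s of the 51 s allowed. The hand-in gave no verdict.

**Final picture (after release):**
- **Pointer:** it stands near mid-green. I estimate the anvil is pressed in about 8 mm, give or take 1 mm. None of my readings showed it near the red.
- **Bottle:** it stands upright near the measuring line, held between both plates with the gripper clear. I judged this by eye and did not refit its position.
- **Jars:** both the white jar and the clear jar look to be where they started, also judged by eye.

**Disagreements:**
- The pointer read about 0.5 mm further in after I let go of the handle than before. That is within the accuracy of the reading.
- My fit of the gauge outline was off by up to 6 mm at one corner. I therefore set the final jaw position from the pointer rather than from that fit.

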